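Press a ferrule onto a tool handle

ROBOT

A 6-joint arm with a two-finger parallel gripper is mounted at the origin on the work surface. World frame = base frame: x ahead of the robot, y to its left, z up, the work surface at z = 0. Lengths are in mm, angles in rad, forces in N, time in s.
With the tool pointing down it reaches from about 350 to 725 mm from the base axis. Payload 6 kg.
Tool frame: the origin (TCP) lies between the finger pads; the fingertips stand 8 mm ahead of it and the grasp point (between the pads) lies 11 mm behind it; z points along the fingers, y is the line along which they close (so a half turn about z gives the same grasp; the last joint's range is limited). The gripper opens to 85 mm and grips with 20 to 120 N. Pads are 22 mm wide; open, the fingers measure 114 mm over their backs; the gripper's body (76 mm by 85 mm) begins 54 mm behind the grasp point. The pads swing forward as they close: fully open they stand 13 mm farther back than shut.
Start: joints at [1.499, 0.04, 0.085, 0, -1.615, -0.334], TCP at [236.825, 551.261, 239.261] pointing down, gripper open.
Joint ranges: [-2.56, 2.56], [-1.29, 2.01], [-1.08, 1.49], [-3.29, 1.98], [-2.81, -0.18], [-2.99, 2.99]. Speed limits (rad/s): [2.57, 2.57, 3.01, 3.14, 3.14, 3.14].

INTERFACE

Orientations are given as a unit quaternion [w, x, y, z].
In Python, from rig import readout, snapshot, manip gives the robot as it stands. The module is installed in compiled form; this text tells all that it offers.
- The arm moves only by the shell command python3 -m inch 'ROWS' [OPENING] [FORCE]. ROWS is JSON, a list of rows, each a list of 2 entries, a list of its own where there are three numbers: the shift along the tool's x, y, z normalised to -1 to 1, where 1 is 30 mm, then the turn, a rotation vector about the tool's x, y, z normalised to -1 to 1, where 1 is pi rad. A call has 1 to 5 rows; each row shifts and turns the commanded pose from where the row before left it, along the tool's axes as they then stand; what a row does not reach is not made up. A row lasts 1/10 s, in which the tool goes at most 50 mm and 8.59 degrees, less where a joint would pass 70% of its speed; a pose out of reach is approached as far as the arm can. A call with a number of a shift or a turn outside -1 to 1 is refused whole. A call with a gripper value outside its range is refused whole. OPENING is the opening in per cent of the stroke, from 0 (shut) to 100 (fully open), set as the call begins (- or left out, the last holds). The fingers move at their own pace and stop on an object; FORCE is the grip in N (left out, the last holds). Time passes only in rows, so rows that do not move let the fingers close. It gives the time, the measured TCP pose, the force, the opening and the grip force at its end, in the units of the state.
- readout.observe(): the state, without advancing time (a new reading comes with each control period).
- snapshot(name): name is "scene" or "top" or "wrist"; returns a dict with "img" (400x640x3 uint8, red, green, blue), "depth" (400x640 float32, mm along the optical axis (not along the pixel's ray), 0 where there is no reading), "fx", "fy", "cx", "cy" (pixels), "D" ([k1, k2, p1, p2, k3] as OpenCV has them; the pictures are not rectified), "R" (3x3) and "t" (3): a world point X has camera coordinates R X + t. Camera axes: x right, y down, z forward; pixel columns grow to the right and rows downward; lengths in mm; the calibration is good to about 2 mm. A picture is of the moment at which its call begins.
- manip.job_done(): hands the job in; it is judged then, once.
The state is a dict: "time": time; "joints": joint angles; "qd": joint speeds; "joint_efforts": joint torques, N m; "tcp_pos": TCP position; "eef_rot": TCP orientation; "contact_force": force on the tool from outside, world axes, zero at the start; "moment": the same for the moment, N m; "width": opening from 0.0 (shut) to 1.0 (fully open); "grasp_force": force on a finger pad.
Only numpy, scipy, OpenCV 4.12 (cv2) and the standard library are available. Lean on these libraries where they do the work, as an engineer would, in place of code of your own. Each camera call takes 0.05 s, during which the arm holds its last target. There are 200 camera calls.

TASK

Lift the brass ferrule up off its post on the wooden stand and set it over the tenon on top of the wooden handle clamped upright in the green press, so that it sits flat on the handle's shoulder, and let go of it. Then flip the red safety catch outward as far as it goes, and only after that pull the press lever down by its black grip until the foot bears firmly on the ferrule; finish while still holding the lever down with that push. Leave the other collars, the mallet and the jar where they are.

Things in the scene. Friction and masses are not known exactly. Their poses are not given: they have to be found in the camera images.
- ferrule: Brass ring (all sizes here in mm), outer diameter 40, bore 29, height 24, about 110 g; origin at the centre of its underside, z along its axis. Starts on any one of the stand's three posts, its underside 70 above the table.
- stand: Fixed dark wooden stand 250 long (its x) by 70 wide (y), base 22 high, origin under its centre; three light wood posts at x = -85, 0, +85, each with a shoulder (diameter 31) 70 above the table and above it a pin, diameter 20, height 18, that passes up inside the ring on it.
- press: Fixed green press. Origin on the table under the clamped handle's axis; x points from the handle to the lever's hinge, z up. Base plate 20 high, x -75 to 165, y -138 to 98. Hinge uprights at x = 115, y = +-79, 131 high; dark bracket posts of the catch at y = -107, x = 27 and 81, 156 high.
- seat (a point): Centre of the handle's shoulder, where the ferrule's underside must rest, 70 above the table; axes as the press. The upright wooden handle is 34 in diameter at the shoulder, 38 at most; the light wood tenon above it is 24 in diameter, 14 high, chamfered on top.
- hinge (a point): Midpoint of the lever's hinge axis (along the press's y), at press x = 115, y = 0, z = 112; axes as the press. The lever is a grey fork: two arms 12 thick at y = +-62, 200 long, joined by the black grip and, 115 from the hinge, by a crossbar that carries the foot.
- lever (a joint): Lever angle, rad: 0 = straight up at its stop, where a spring returns it (2 N at the grip there, about 5 N when down), growing as it is pulled over to press -x and down. About 1.57 = horizontal, the foot on the top of a seated ferrule; stop without ferrule 1.68. The closed catch blocks it at 0.1 to 0.15.
- grip: Black cylindrical grip between the lever's arms: diameter 20, length 108, along the press's y; origin at its centre, 190 from the hinge axis; 302 above the table with the lever up, 112 with it level. The sleeve spins freely, so a gripper may pinch it across from above and keep pointing down as the lever swings.
- foot: Brass pressing foot 46 by 46, self-aligning by +-0.12 rad, on the lever's crossbar, origin 115 from the hinge axis on the lever's centre line; its pressing face lies 18 off that line, on the side that faces down when the lever is horizontal.
- catch (a joint): Angle of the red safety catch, rad: 0 to 0.12 = closed (paddle upright, tongue across the front of the lever arm at press y = -62), growing as the paddle is tipped outward (press -y); 1.25 = stop, fully flipped. It stays where it is left; 1 to 2 N at the paddle's tip moves it.
- catch_tip (a point): On the red paddle near its round top: 55 above the catch's pivot. The paddle is 22 wide (along y), 12 thick (along x) and ends 63 above the pivot; a rod along x carries it, and a red tongue 60 long at the rod's far end (press x = 97). Push it from its inner side.
- pivot (a point): Point on the catch's pivot axis at the paddle: press x = 5, y = -107, z = 160; axes as the press. The pivot axis runs along the press's x.
- collar_dark: Bystander: dark steel ring, outer diameter 40, height 12, on another post. Origin at the centre of its underside.
- collar_blue: Bystander: blue ring, outer diameter 48, height 18, on the third post. Origin at the centre of its underside.
- mallet: Bystander: wooden mallet lying on the table, head 75 x 120 x 70, origin under the head.
- jar: Bystander: amber jar, diameter 64, height 90, origin under its centre.

How it is judged:
By the outcome, as a careful person would: the job done as asked, in the order asked, and still so for the second after the job is handed in, while the arm keeps its last pose, push and grip.
It also fails if it takes over 69 s, if anything falls off the work surface, if the arm or the gripper's body presses on something with over 40 N, if the wrist force passes 120 N, or if a joint passes its speed limit or range.

## Working session

There is one attempt and no reset: what is moved stays moved. The work goes in short steps, Python scripts to look and compute and a shell command to move; the robot and the scene stay as the last step left them, time stands still between calls to the robot, and variables do not carry over. Pictures are saved under pics/ and viewed, at most 10 in all, crops included, and the job is handed in when it is done.

```bash
mkdir -p pics
cat > h.py <<'E'
import numpy as np, cv2
from rig import readout, snapshot, manip
def K(s): return np.array([[s["fx"],0,s["cx"]],[0,s["fy"],s["cy"]],[0,0,1.]])
def ray(s,uv):
    uv=np.array(uv,float).reshape(-1,1,2)
    p=cv2.undistortPoints(uv,K(s),np.array(s["D"],float)).reshape(-1,2)
    R=np.array(s["R"]);t=np.array(s["t"])
    return -R.T@t, np.c_[p,np.ones(len(p))]@R
def onz(s,uv,z):
    c,d=ray(s,uv); return c+d*((z-c[2])/d[:,2])[:,None]
def cloud(s):
    v,u=np.mgrid[0:400,0:640]; c,d=ray(s,np.stack([u,v],-1).reshape(-1,2))
    return (c+d*s["depth"].reshape(-1,1)).reshape(400,640,3)
def save(s,n): cv2.imwrite("pics/"+n,s["img"][:,:,::-1])
E
python3 - <<'E'
from h import *
import pickle
o=readout.observe(); print({k:np.round(v,3) for k,v in o.items()})
for n in("scene","top"):
    s=snapshot(n); save(s,n+"0.png"); pickle.dump(s,open(n+"0.pkl","wb")); print(n,np.round(-np.array(s["R"]).T@s["t"]),(s["depth"]>0).mean())
E
```

```text
{'time': np.float64(0.0), 'joints': array([ 1.499,  0.041,  0.084, -0.   , -1.615, -0.334]), 'qd': array([-0.001, -0.002, -0.   , -0.002,  0.   , -0.002]), 'joint_efforts': array([-0.0000e+00, -3.6821e+01,  3.4742e+01,  6.9320e+00, -5.0000e-03,
       -0.0000e+00]), 'tcp_pos': array([236.639, 551.01 , 238.228]), 'eef_rot': array([ 0.001,  0.979, -0.201, -0.   ]), 'contact_force': array([ 0.29 ,  0.074, -0.084]), 'moment': array([ 0.003, -0.008,  0.046]), 'grasp_force': np.float64(0.0), 'width': np.float64(1.002)}
scene [1452.  332.  798.] 0.9960078125
top [ 319. -120. 1304.] 0.99623046875
```

View pics/scene0.png

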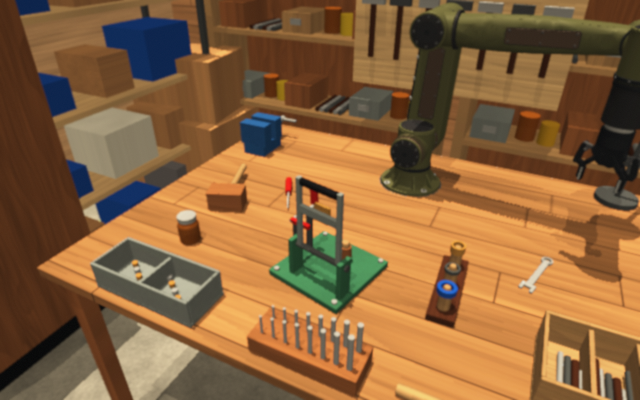

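View pics/top0.png

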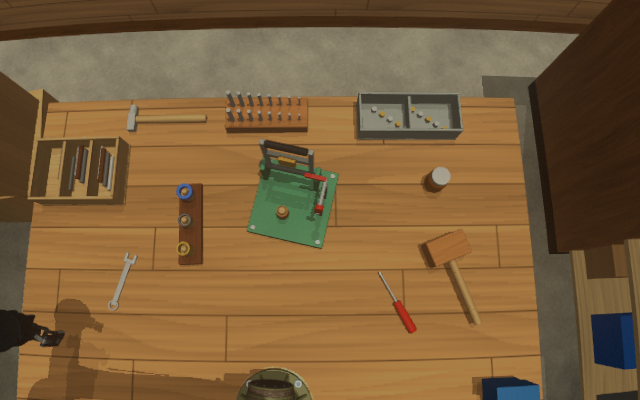

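The scene view shows the press mid-frame, lever up (318,190), with the stand on the right. In the top view the brass ferrule is at (183,249), the dark collar at (184,220), the blue one at (184,191), the tenon at (283,212), the red paddle at (319,210) and the grip at (288,150).

Run:
```python
from h import *
import pickle
s=pickle.load(open("top0.pkl","rb")); im=s["img"]; P=cloud(s); hsv=cv2.cvtColor(im,cv2.COLOR_RGB2HSV)
def comp(m,seed=None):
    n,l,st,c=cv2.connectedComponentsWithStats(m.astype(np.uint8)); return l,st,c
# plate
H,S,V=[hsv[...,i].astype(int) for i in range(3)]
g=((H>50)&(H<90)&(S>80)); g[:,:230]=0;g[:,360:]=0;g[:150]=0;g[260:]=0
g&=(abs(P[...,2]-20)<10)
pts=np.argwhere(g)[:,::-1]; w=onz(s,pts,20)[:,:2].astype(np.float32)
r=cv2.minAreaRect(w); print("plate",r,"\n",cv2.boxPoints(r))
# stand base
b=(abs(P[...,2]-22)<8); b[:,:170]=0;b[:,210:]=0;b[:175]=0;b[275:]=0
w=onz(s,np.argwhere(b)[:,::-1],22)[:,:2].astype(np.float32); print("stand",cv2.minAreaRect(w))
for nm,(u,v),z in(("fer",(183,249),94),("dark",(184,220),82),("blue",(184,191),88)):
    q=P[v-14:v+15,u-14:u+15]; m=abs(q[...,2]-z)<12
    vv,uu=np.nonzero(m); (c,rad)=cv2.minEnclosingCircle(np.c_[uu,vv].astype(np.float32)); c=np.array(c)+[u-14,v-14]
    print(nm,c,rad,onz(s,[c],z),np.median(q[m][:,2]),m.sum())
u,v=283,212
q=P[v-14:v+15,u-14:u+15]; m=abs(q[...,2]-80)<14; vv,uu=np.nonzero(m); print("tenon",onz(s,[[uu.mean()+u-14,vv.mean()+v-14]],80),m.sum(),np.percentile(q[m][:,2],[5,50,95]))
red=((H<8)|(H>172))&(S>150)&(V>80); 
vv,uu=np.nonzero(red[160:230,290:340]); p=P[160:230,290:340][red[160:230,290:340]]
for i in p[::6]: print(np.round(i),end=" ")
k=P[140:160,262:315].reshape(-1,3); k=k[k[:,2]>285]; print("\ngrip",k.mean(0),cv2.minAreaRect(k[:,:2].astype(np.float32)))
```

```text
plate ((602.3265380859375, -54.2440185546875), (230.62022399902344, 236.79380798339844), 76.56719207763672) 
 [[ 460.3815  -138.89542]
 [ 690.6973  -193.90378]
 [ 744.2716    30.40738]
 [ 513.95575   85.41574]]
stand ((538.0267944335938, 260.0196228027344), (249.70481872558594, 68.9560775756836), 2.8935468196868896)
fer [183.1315794 249.1315794] 7.443421840667725 [[449.57924443 254.41458604  94.        ]] 90.57108054842456 122
dark [184.5 220. ] 7.159010887145996 [[535.86783423 258.64527763  82.        ]] 81.51972631645503 147
blue [184.3139534  190.94767475] 8.380387306213379 [[621.5213932  262.35529172  88.        ]] 86.76716419818695 195
tenon [[561.15503935 -24.20167979  80.        ]] 105 [66.93233048 74.53076928 85.73729644]
[653. -95. 168.] [ 650. -106.  167.] [ 647. -103.  167.] [ 647. -119.  167.] [ 643. -106.  170.] [ 644. -122.  167.] [ 642. -106.  166.] [ 641. -122.  167.] [ 641. -139.  168.] [ 639. -114.  164.] [ 640. -130.  162.] [ 637. -147.  170.] [ 635. -125.  167.] [ 635. -141.  167.] [ 632. -130.  169.] [ 632. -147.  169.] [ 630. -150.  166.] [ 548. -134.  224.] [ 545. -132.  225.] [ 543. -127.  223.] [ 542. -122.  216.] [ 540. -137.  220.] [ 539. -140.  216.] 
grip [670.44499743 -54.68019203 315.83329781] ((523.414306640625, -106.58477020263672), (395.3967590332031, 110.89190673828125), 19.54138946533203)
```

```bash
python3 -m inch '[[[0.9,0.54,0],[0,0,0]],[[0.9,0.54,0],[0,0,0]],[[0.9,0.54,0],[0,0,0]],[[0.9,0.54,0],[0,0,0]],[[0.9,0.54,0],[0,0,0]]]' 100 30
python3 -m inch '[[[0.9,0.54,0],[0,0,0]],[[0.9,0.54,0],[0,0,0]],[[0.9,0.54,0],[0,0,0]],[[0.9,0.54,0],[0,0,0]],[[0.9,0.54,0],[0,0,0]]]'
python3 -m inch '[[[0.7,0.42,0],[0,0,0]],[[0.7,0.42,0],[0,0,0]],[[0,0,0],[0,0,-0.027]],[[0,0,0],[0,0,-0.027]],[[0,0,0],[0,0,0]]]'
python3 - <<'E'
from h import *
import pickle
s=snapshot("wrist"); save(s,"w1.png"); pickle.dump(s,open("w1.pkl","wb")); print(np.round(-np.array(s["R"]).T@s["t"]),np.round(s["R"],2),readout.observe()["eef_rot"])
E
```

```text
time: 0.6
tcp_pos: [329.3, 422.4, 238.9]
eef_rot: [0.0, 0.98, -0.201, -0.0]
contact_force: [0.9, -0.2, 0.1]
width: 0.999
grasp_force: 0.0
time: 1.1
tcp_pos: [421.4, 294.7, 238.9]
eef_rot: [0.0, 0.98, -0.201, -0.0]
contact_force: [0.3, -0.6, 0.0]
width: 1.0
grasp_force: 0.0
time: 1.6
tcp_pos: [449.6, 255.8, 238.8]
eef_rot: [0.0, 0.993, -0.118, -0.0]
contact_force: [0.2, 0.5, -0.8]
width: 1.001
grasp_force: 0.0
[526. 238. 372.] [[-0.23 -0.97 -0.  ]
 [-0.93  0.22  0.31]
 [-0.3   0.07 -0.95]] [ 2.44420598e-04  9.92923173e-01 -1.18757970e-01 -2.39910040e-04]
```

View pics/w1.png

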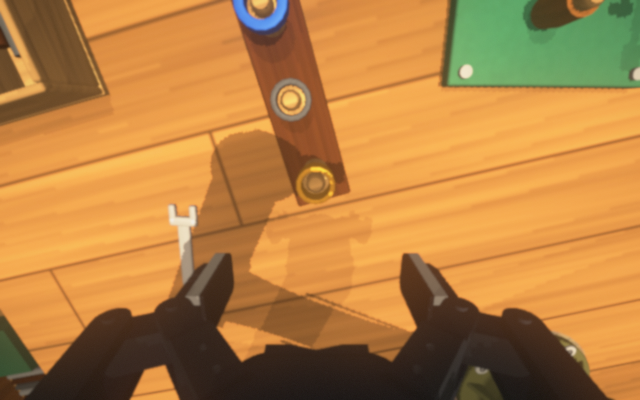

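The wrist view shows the ferrule at (316,184), between the two fingertips (225,265) and (410,265).

Run:
```python
from h import *
import pickle
s=pickle.load(open("w1.pkl","rb")); P=cloud(s); hsv=cv2.cvtColor(s["img"],cv2.COLOR_RGB2HSV)
for nm,(u,v),z in(("fer",(316,184),94),("dark",(291,100),82)):
    q=P[v-28:v+28,u-28:u+28]; m=(abs(q[...,2]-z)<7).astype(np.uint8)
    c=max(cv2.findContours(m,cv2.RETR_EXTERNAL,cv2.CHAIN_APPROX_NONE)[0],key=cv2.contourArea).reshape(-1,2)+[u-28,v-28]
    w=onz(s,c,z)[:,:2].astype(np.float32); print(nm,np.median(q[m>0][:,2]),cv2.minEnclosingCircle(w),cv2.fitEllipse(w))
```

```text
fer 92.52459665072911 ((453.3366394042969, 256.43341064453125), 19.98601722717285) ((453.24713134765625, 256.5694274902344), (38.4629020690918, 38.84710693359375), 78.31266784667969)
dark 81.22391379128055 ((537.1925048828125, 260.7103576660156), 19.748401641845703) ((537.154296875, 260.6569519042969), (38.36582565307617, 38.511871337890625), 113.35618591308594)
```

```bash
python3 -m inch '[[[0.113,-0.05,0.9],[0,0,0]],[[0,0,0.9],[0,0,0]],[[0,0,0.9],[0,0,0]],[[0,0,0.9],[0,0,0]],[[0,0,0.9],[0,0,0]]]'
python3 -m inch '[[[0,0,0.47],[0,0,0]],[[0,0,0.47],[0,0,0]],[[0,0,0],[0,0,0]]]'
python3 -m inch '[[[0,0,0],[0,0,0]],[[0,0,0],[0,0,0]],[[0,0,0],[0,0,0]],[[0,0,0],[0,0,0]],[[0,0,0],[0,0,0]]]' 0 40
python3 -m inch '[[[0,0,0],[0,0,0]],[[0,0,0],[0,0,0]],[[0,0,0],[0,0,0]],[[0,0,0],[0,0,0]],[[0,0,0],[0,0,0]]]'
```

```text
time: 2.15
tcp_pos: [452.9, 256.8, 103.1]
eef_rot: [0.0, 0.993, -0.119, -0.0]
contact_force: [0.1, -0.2, 0.2]
width: 0.998
grasp_force: 0.0
time: 2.45
tcp_pos: [452.6, 256.3, 74.5]
eef_rot: [0.001, 0.993, -0.118, -0.001]
contact_force: [-0.1, -0.4, 0.4]
width: 1.004
grasp_force: 0.0
time: 2.95
tcp_pos: [453.8, 257.2, 77.4]
eef_rot: [-0.001, 0.993, -0.118, 0.001]
contact_force: [-1.7, 0.2, 4.8]
width: 0.455
grasp_force: 40.2
time: 3.45
tcp_pos: [453.8, 257.2, 77.4]
eef_rot: [-0.001, 0.993, -0.118, 0.001]
contact_force: [-1.2, 0.2, 5.7]
width: 0.454
grasp_force: 40.3
```

```bash
python3 -m inch '[[[0,0,-0.4],[0,0,0]],[[0,0,-0.6],[0,0,0]],[[0,0,-0.8],[0,0,0]],[[0,0,-0.8],[0,0,0]],[[0,0,-0.8],[0,0,0]]]'
python3 -m inch '[[[0.4,0.83,0],[0,0,0]],[[0.4,0.83,0],[0,0,0]],[[0.4,0.83,0],[0,0,0]],[[0.4,0.83,0],[0,0,0]],[[0.4,0.83,0],[0,0,0]]]'
python3 -m inch '[[[0.4,0.83,0],[0,0,0]],[[0.4,0.83,0],[0,0,0]],[[0.4,0.83,0],[0,0,0]],[[0.4,0.83,0],[0,0,0]],[[0.4,0.83,0],[0,0,0]]]'
python3 -m inch '[[[0,0,0],[0,0,0]],[[0,0,0],[0,0,0]],[[0,0,0],[0,0,0]]]'
python3 - <<'E'
from h import *
import pickle
s=snapshot("wrist"); save(s,"w2.png"); pickle.dump(s,open("w2.pkl","wb"))
print(readout.observe()["tcp_pos"])
E
```

```text
time: 3.95
tcp_pos: [453.0, 256.5, 179.2]
eef_rot: [0.0, 0.993, -0.118, -0.0]
contact_force: [0.3, -0.1, -1.1]
width: 0.454
grasp_force: 40.4
time: 4.45
tcp_pos: [482.3, 120.6, 178.4]
eef_rot: [-0.0, 0.993, -0.118, -0.0]
contact_force: [1.0, 0.3, -0.4]
width: 0.454
grasp_force: 40.5
time: 4.95
tcp_pos: [511.5, -14.5, 178.4]
eef_rot: [-0.0, 0.993, -0.118, -0.0]
contact_force: [0.1, 0.3, -0.9]
width: 0.453
grasp_force: 40.5
time: 5.25
tcp_pos: [511.5, -13.0, 178.2]
eef_rot: [-0.0, 0.993, -0.118, -0.0]
contact_force: [0.4, 0.4, -1.0]
width: 0.456
grasp_force: 40.5
[511.52474181 -12.79675316 178.18842874]
```

View pics/w2.png

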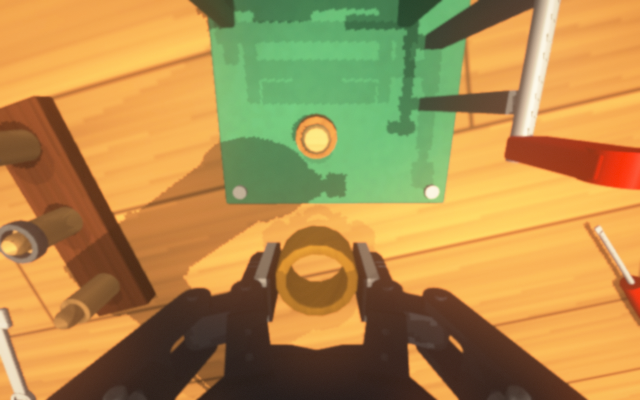

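The wrist view shows the tenon top at (316,138), the ferrule held square between the pads at (317,272), and the red paddle top at right, about (600,165).

Run:
```python
from h import *
import pickle
s=pickle.load(open("w2.pkl","rb")); P=cloud(s); hsv=cv2.cvtColor(s["img"],cv2.COLOR_RGB2HSV).astype(int)
def circ(u,v,r,m,z):
    c=max(cv2.findContours(m[v-r:v+r,u-r:u+r].astype(np.uint8),cv2.RETR_EXTERNAL,cv2.CHAIN_APPROX_NONE)[0],key=cv2.contourArea).reshape(-1,2)+[u-r,v-r]
    w=onz(s,c,z)[:,:2].astype(np.float32); return cv2.fitEllipse(w),cv2.minEnclosingCircle(w)
print("tenon",circ(316,138,40,(abs(P[...,2]-84)<6),84))
print("shoulder+",circ(316,138,40,(P[...,2]>60)&(P[...,2]<95),70))
q=P[220:320,270:365].reshape(-1,3); brass=(hsv[220:320,270:365,0]<28).reshape(-1)&(hsv[220:320,270:365,1]>90).reshape(-1)&(q[:,2]>160)&(q[:,2]<210)
q=q[brass]; print(np.percentile(q[:,2],[1,5,50,95,99]))
t=q[q[:,2]>np.percentile(q[:,2],98)-4]; print("rim",len(t),t.mean(0),cv2.minEnclosingCircle(t[:,:2].astype(np.float32)))
red=((hsv[...,0]<8)|(hsv[...,0]>172))&(hsv[...,1]>150)&(P[...,2]>150)
r=P[red]; print("red",r.min(0),r.max(0)); r=r[r[:,2]>205]; print(len(r),r.mean(0),cv2.minAreaRect(r[:,:2].astype(np.float32)))
```

```text
tenon (((563.9957275390625, -24.725017547607422), (22.203350067138672, 22.42781639099121), 28.40123176574707), ((564.0888671875, -24.659921646118164), 11.655468940734863))
shoulder+ (((564.0208740234375, -24.690372467041016), (32.92506408691406, 33.50213623046875), 72.62966918945312), ((564.01708984375, -24.766544342041016), 17.17319679260254))
[171.24499721 173.35794071 191.74802411 203.76253076 208.26754593]
rim 308 [510.58151336 -15.32362524 206.86115942] ((511.55126953125, -12.827217102050781), 22.829669952392578)
red [ 538.34730379 -137.38691072  164.76714338] [587.73928761 -30.95364682 311.79247257]
2416 [ 546.09953913 -123.46165865  215.61056558] ((561.789794921875, -81.6973876953125), (113.20137786865234, 13.366623878479004), 69.64977264404297)
```

```bash
python3 -m inch '[[[0.6,-0.01,0],[0,0,0]],[[0.6,-0.01,0],[0,0,0]],[[0.59,-0.005,0],[0,0,0]],[[0,0,0.8],[0,0,0]],[[0,0,0.8],[0,0,0]]]'
python3 -m inch '[[[0,0,0.6],[0,0,0]],[[0,0,0.4],[0,0,0]],[[0,0,0],[0,0,0]],[[0,0,0],[0,0,0]]]'
python3 - <<'E'
from h import *
import pickle
s=snapshot("wrist"); cv2.imwrite("pics/w3.png",cv2.resize(s["img"][180:340,220:420,::-1],None,fx=3,fy=3)); pickle.dump(s,open("w3.pkl","wb"))
print(readout.observe()["tcp_pos"])
E
```

```text
time: 5.8
tcp_pos: [564.7, -24.3, 129.9]
eef_rot: [-0.0, 0.993, -0.117, 0.0]
contact_force: [0.1, 0.6, -1.4]
width: 0.451
grasp_force: 40.5
time: 6.2
tcp_pos: [564.4, -25.0, 101.0]
eef_rot: [0.0, 0.993, -0.117, 0.0]
contact_force: [0.1, -0.8, -0.0]
width: 0.454
grasp_force: 40.5
[564.69776934 -24.97961589 101.55592331]
```

View pics/w3.png

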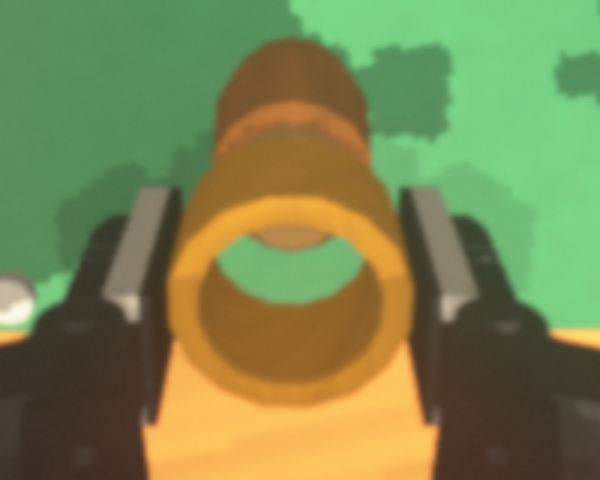

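The crop shows the ferrule at (291,300) lined up laterally with the handle (292,100), tilt nil. Descend.

```bash
python3 -m inch '[[[0,0,0.2],[0,0,0]],[[0,0,0.15],[0,0,0]],[[0,0,0.1],[0,0,0]],[[0,0,0],[0,0,0]]]'
python3 -m inch '[[[0,0,0.1],[0,0,0]],[[0,0,0.1],[0,0,0]],[[0,0,0],[0,0,0]]]'
```

```text
time: 6.65
tcp_pos: [563.7, -25.3, 85.9]
eef_rot: [0.0, 0.993, -0.118, -0.001]
contact_force: [0.0, 0.0, -1.5]
width: 0.456
grasp_force: 40.5
time: 6.95
tcp_pos: [563.8, -25.3, 80.0]
eef_rot: [0.0, 0.993, -0.118, -0.0]
contact_force: [-0.2, -0.2, -1.0]
width: 0.452
grasp_force: 40.5
```

On the tenon without contact. Lower the last bit to the shoulder.

```bash
python3 -m inch '[[[0,0,0.07],[0,0,0]],[[0,0,0],[0,0,0]]]'
python3 -m inch '[[[0,0,0.05],[0,0,0]],[[0,0,0],[0,0,0]]]'
```

```text
time: 7.15
tcp_pos: [563.9, -25.2, 78.2]
eef_rot: [0.0, 0.993, -0.118, -0.0]
contact_force: [-0.4, 0.2, -1.3]
width: 0.452
grasp_force: 40.5
time: 7.35
tcp_pos: [564.3, -25.3, 77.5]
eef_rot: [0.0, 0.993, -0.118, 0.0]
contact_force: [-1.0, 0.3, 2.1]
width: 0.453
grasp_force: 40.7
```

```bash
python3 -m inch '[[[0,0,0],[0,0,0]],[[0,0,0],[0,0,0]],[[0,0,0],[0,0,0]],[[0,0,0],[0,0,0]],[[0,0,0],[0,0,0]]]' 100
python3 -m inch '[[[0,0,-0.3],[0,0,0]],[[0,0,-0.7],[0,0,0]],[[0,0,-0.9],[0,0,0]],[[0,0,-0.9],[0,0,0]],[[0,0,-0.9],[0,0,0]]]'
python3 -m inch '[[[0,0,-0.7],[0,0,0]],[[0,0,0],[0,0,0]],[[0,0,0],[0,0,0]],[[0,0,0],[0,0,0]],[[0,0,0],[0,0,0]]]' 0
python3 - <<'E'
from h import *
s=snapshot("wrist"); save(s,"w4.png"); P=cloud(s); q=P[150:300,220:420]; m=(q[...,2]>86)&(q[...,2]<100); m=cv2.morphologyEx(m.astype(np.uint8),cv2.MORPH_OPEN,np.ones((3,3)))
c=max(cv2.findContours(m,0,1)[0],key=cv2.contourArea).reshape(-1,2)
w=onz(s,c+[220,150],94)[:,:2].astype(np.float32); print(np.percentile(q[m>0][:,2],[5,50,95]),cv2.minEnclosingCircle(w),readout.observe()["tcp_pos"])
E
```

```text
time: 7.85
tcp_pos: [564.0, -25.2, 77.0]
eef_rot: [0.0, 0.993, -0.118, 0.0]
contact_force: [-0.3, 0.9, 0.7]
width: 1.002
grasp_force: 0.0
time: 8.35
tcp_pos: [564.0, -25.3, 190.0]
eef_rot: [0.0, 0.993, -0.118, 0.0]
contact_force: [0.2, 0.6, -0.1]
width: 1.002
grasp_force: 0.0
time: 8.85
tcp_pos: [563.6, -25.3, 207.9]
eef_rot: [0.0, 0.993, -0.118, -0.001]
contact_force: [-0.5, 0.1, -0.7]
width: 0.147
grasp_force: 0.0
[88.39414806 92.69637814 93.9193088 ] ((564.430908203125, -24.810070037841797), 20.050033569335938) [563.68809853 -25.28121235 208.06051207]
```

View pics/w4.png

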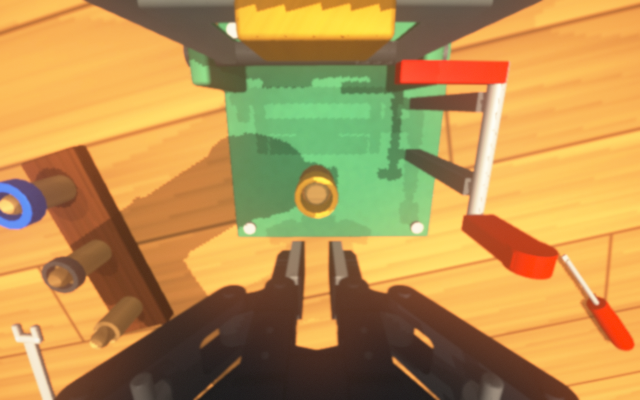

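Ferrule sits flat at (317,195), top about 93.5 mm; paddle at (510,245). Now push the catch along its arc.

```bash
python3 -m inch '[[[0.17,0.6,0],[0,0,0]],[[0,0.8,0],[0,0,0]],[[0,0.75,0],[0,0,0]],[[0,0,0],[0,0,0]]]'
python3 -m inch '[[[0,0.3,-0.02],[0,0,0]],[[0,0.3,-0.02],[0,0,0]],[[0,0.26,0],[0,0,0]],[[0,0.25,0.04],[0,0,0]],[[0,0,0],[0,0,0]]]'
python3 -m inch '[[[0,0.26,0.08],[0,0,0]],[[0,0.26,0.1],[0,0,0]],[[0,0.2,0.16],[0,0,0]],[[0,0.12,0.1],[0,0,0]],[[0,0,0],[0,0,0]]]'
python3 -m inch '[[[0,0.07,0.08],[0,0,0]],[[0,0.06,0.08],[0,0,0]],[[0,0,0],[0,0,0]]]'
```

```text
time: 9.3
tcp_pos: [553.3, -91.0, 208.7]
eef_rot: [0.0, 0.993, -0.119, -0.0]
contact_force: [0.5, -0.1, 0.5]
width: 0.0
grasp_force: 0.0
time: 9.8
tcp_pos: [545.9, -122.3, 209.0]
eef_rot: [0.0, 0.993, -0.118, -0.0]
contact_force: [0.4, -0.3, 0.3]
width: 0.001
grasp_force: 0.0
time: 10.3
tcp_pos: [539.8, -146.6, 195.1]
eef_rot: [0.0, 0.993, -0.118, -0.001]
contact_force: [0.6, -0.5, 0.3]
width: 0.006
grasp_force: 0.0
time: 10.6
tcp_pos: [539.1, -150.0, 190.6]
eef_rot: [0.0, 0.993, -0.118, -0.0]
contact_force: [-0.4, -0.3, 1.3]
width: -0.0
grasp_force: 0.2
```

```bash
python3 -m inch '[[[0,0.05,0.1],[0,0,0]],[[0,0.05,0.1],[0,0,0]],[[0,0,0],[0,0,0]]]'
python3 - <<'E'
from h import *
s=snapshot("scene"); P=cloud(s); cv2.imwrite("pics/s5.png",cv2.resize(s["img"][140:310,230:400,::-1],None,fx=3,fy=3,interpolation=cv2.INTER_CUBIC))
E
```

```text
time: 10.9
tcp_pos: [539.2, -151.7, 188.1]
eef_rot: [-0.001, 0.993, -0.117, 0.002]
contact_force: [-5.7, 7.2, 14.3]
width: -0.003
grasp_force: 7.8
```

View pics/s5.png

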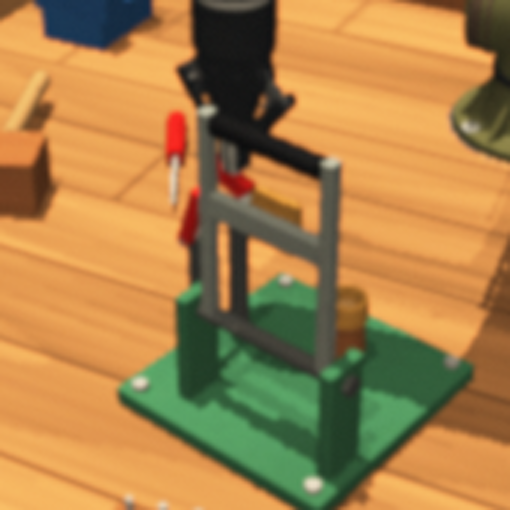

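Tongue has swung up off the lever arm, and the force rose to 17 N at the expected stop. Back off and plan the grip approach.

```bash
python3 -m inch '[[[0,0,-0.3],[0,0,0]],[[0,0,-0.9],[0,0,0]],[[0,0,-0.9],[0,0,0]],[[0,0,-0.9],[0,0,0]],[[0,-0.6,-0.9],[0,0,0]]]' 100
python3 -m inch '[[[-0.6,-0.7,-0.9],[0,0,0]],[[-0.6,-0.7,-0.9],[0,0,0]],[[-0.6,-0.7,0],[0,0,0]],[[0,-0.7,0],[0,0,0]],[[0,-0.7,0],[0,0,0]]]'
python3 - <<'E'
from h import *
s=snapshot("scene"); P=cloud(s); h=cv2.cvtColor(s["img"],cv2.COLOR_RGB2HSV).astype(int)
o=readout.observe(); print(o["joints"],o["tcp_pos"])
seat=np.array([564,-24.7]); e=np.array([np.cos(.2365),-np.sin(.2365)]); f=np.array([-e[1],e[0]])
T=lambda p: np.c_[(p[:,:2]-seat)@e,(p[:,:2]-seat)@f,p[:,2]]
red=((h[...,0]<8)|(h[...,0]>172))&(h[...,1]>140)
q=T(P[red]); q=q[(abs(q[:,0]-50)<70)&(q[:,1]<-40)&(q[:,1]>-190)&(q[:,2]>140)]
for lo,hi in((-10,20),(85,110)):
    r=q[(q[:,0]>lo)&(q[:,0]<hi)]; print(lo,len(r),np.percentile(r,[2,50,98],axis=0).round() if len(r) else "")
d=T(P.reshape(-1,3)); d=d[(h[...,2].reshape(-1)<70)&(abs(d[:,1])<45)&(abs(d[:,2]-302)<18)&(abs(d[:,0]-115)<40)]; print("grip",len(d),np.percentile(d,[3,50,97],axis=0).round())
E
```

```text
time: 11.45
tcp_pos: [542.4, -136.1, 302.6]
eef_rot: [0.0, 0.993, -0.119, -0.0]
contact_force: [1.5, -0.5, 0.8]
width: 0.848
grasp_force: 0.0
time: 11.95
tcp_pos: [514.7, -19.5, 356.1]
eef_rot: [-0.0, 0.993, -0.118, 0.0]
contact_force: [0.7, -0.1, -0.5]
width: 1.0
grasp_force: 0.0
[ 3.56545649e-01 -1.38560281e-01  1.25963470e-01 -1.26568370e-03
 -1.83578936e+00  9.79784279e-01] [515.34253363 -17.29922099 355.09085862]
-10 92 [[   3. -148.  159.]
 [  11. -128.  173.]
 [  15. -107.  184.]]
85 75 [[  95. -106.  159.]
 [ 104.  -95.  184.]
 [ 110.  -57.  262.]]
grip 210 [[117. -42. 300.]
 [124.   1. 307.]
 [127.  43. 311.]]
```

```bash
python3 -m inch '[[[0,0,0],[0,0,0.047]],[[0,0,0],[0,0,0.047]],[[0,0,0],[0,0,0.047]],[[0,0,0],[0,0,0.047]],[[0,0,0],[0,0,0.047]]]'
python3 -m inch '[[[0,0,0],[0,0,0.047]],[[0,0,0],[0,0,0.047]],[[0,0,0],[0,0,0.047]],[[0,0,0],[0,0,0.047]],[[0,0,0],[0,0,0.047]]]'
python3 -m inch '[[[0,0,0],[0,0,0.03]],[[0,0,0],[0,0,0]],[[-0.1,-0.9,0],[0,0,0]],[[-0.06,-0.9,0],[0,0,0]],[[0,-0.9,0],[0,0,0]]]'
python3 -m inch '[[[0,-0.9,0],[0,0,0]],[[0,-0.9,0],[0,0,0]],[[0,-0.9,0],[0,0,0]],[[0,0,0],[0,0,0]],[[0,0,0],[0,0,0]]]'
python3 - <<'E'
from h import *
s=snapshot("wrist"); save(s,"w6.png"); o=readout.observe()
d=o["tcp_pos"][:2]-[564,-24.7]; print(d@[.972,-.234],d@[.234,.972],o["joints"])
E
```

```text
time: 12.5
tcp_pos: [514.9, -20.5, 355.4]
eef_rot: [0.0, 0.882, -0.471, -0.0]
contact_force: [0.4, 0.1, 0.3]
width: 1.0
grasp_force: 0.0
time: 13.0
tcp_pos: [514.9, -20.5, 355.4]
eef_rot: [-0.0, -0.653, 0.757, 0.0]
contact_force: [1.0, 0.1, 0.1]
width: 0.999
grasp_force: 0.0
time: 13.5
tcp_pos: [595.7, -34.9, 355.7]
eef_rot: [-0.0, -0.62, 0.784, 0.0]
contact_force: [0.1, 0.3, 1.0]
width: 1.002
grasp_force: 0.0
time: 14.0
tcp_pos: [673.9, -53.9, 354.2]
eef_rot: [-0.001, -0.619, 0.785, 0.001]
contact_force: [0.0, 0.2, 0.8]
width: 0.998
grasp_force: 0.0
113.22785611351254 -2.6879000584122807 [ 2.15503697e-01  3.01031605e-01  5.92596036e-01  2.86033243e-04
 -1.86322678e+00 -4.50121397e-01]
```

View pics/w6.png

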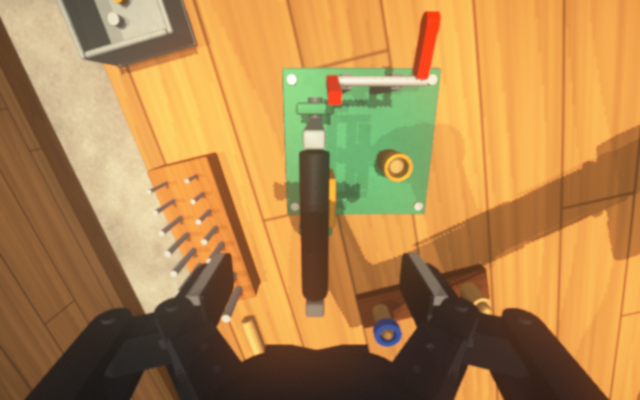

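Grip runs at column 314, midway between the fingers (225 and 410); the paddle (430,45) lies fully outward and the tongue (335,90) is clear of the arm. Descend and pinch.

```bash
python3 -m inch '[[[0,0,0.7],[0,0,0]],[[0,0,0.7],[0,0,0]],[[0,0,0.7],[0,0,0]],[[0,0,0],[0,0,0]],[[0,0,0],[0,0,0]]]'
python3 -m inch '[[[0,0,0],[0,0,0]],[[0,0,0],[0,0,0]],[[0,0,0],[0,0,0]],[[0,0,0],[0,0,0]],[[0,0,0],[0,0,0]]]' 0 80
python3 -m inch '[[[0,0,0],[0,0,0]],[[0,0,0],[0,0,0]],[[0,0,0],[0,0,0]],[[0,0,0],[0,0,0]]]'
python3 -c "
import numpy as np
a=np.array([0,.1,.2,.3,.4,.5,.6,.7,.8,.9,1,1.1,1.2,1.3,1.4,1.5,1.57])
p=np.c_[190*np.sin(a),190-190*np.cos(a)]; print((np.diff(p,axis=0)/30).round(3))"
```

```text
time: 14.55
tcp_pos: [673.0, -53.8, 294.6]
eef_rot: [0.0, -0.619, 0.785, -0.001]
contact_force: [1.3, -1.4, 0.9]
width: 1.002
grasp_force: 0.0
time: 15.05
tcp_pos: [673.9, -53.8, 293.6]
eef_rot: [0.001, -0.619, 0.785, -0.001]
contact_force: [1.1, -0.5, -0.2]
width: 0.205
grasp_force: 78.0
time: 15.45
tcp_pos: [673.7, -53.8, 293.5]
eef_rot: [0.0, -0.619, 0.785, -0.0]
contact_force: [1.7, 1.2, 2.7]
width: 0.206
grasp_force: 78.1
[[0.632 0.032]
 [0.626 0.095]
 [0.613 0.157]
 [0.595 0.217]
 [0.57  0.275]
 [0.54  0.331]
 [0.504 0.383]
 [0.463 0.432]
 [0.418 0.476]
 [0.368 0.515]
 [0.315 0.549]
 [0.259 0.578]
 [0.2   0.601]
 [0.139 0.618]
 [0.076 0.628]
 [0.016 0.443]]
```

```bash
python3 -m inch '[[[0,0.316,0.008],[0,0,0]],[[0,0.316,0.024],[0,0,0]],[[0,0.313,0.04],[0,0,0]],[[0,0.313,0.055],[0,0,0]],[[0,0,0],[0,0,0]]]'
python3 -m inch '[[[0,0.307,0.07],[0,0,0]],[[0,0.306,0.087],[0,0,0]],[[0,0.298,0.1],[0,0,0]],[[0,0.297,0.117],[0,0,0]],[[0,0,0],[0,0,0]]]'
```

```text
time: 15.95
tcp_pos: [636.1, -44.8, 289.3]
eef_rot: [-0.0, -0.619, 0.785, 0.0]
contact_force: [2.1, -0.2, 1.7]
width: 0.206
grasp_force: 79.1
time: 16.45
tcp_pos: [601.2, -36.6, 277.7]
eef_rot: [-0.0, -0.619, 0.785, 0.0]
contact_force: [3.1, -1.3, 0.4]
width: 0.205
grasp_force: 79.3
```

Tracks the arc with only the spring force. Continue.

```bash
python3 -m inch '[[[0,0.285,0.137],[0,0,0]],[[0,0.285,0.137],[0,0,0]],[[0,0.27,0.165],[0,0,0]],[[0,0.27,0.165],[0,0,0]],[[0,0.252,0.191],[0,0,0]]]'
python3 -m inch '[[[0,0.252,0.191],[0,0,0]],[[0,0.232,0.216],[0,0,0]],[[0,0.232,0.216],[0,0,0]],[[0,0.209,0.238],[0,0,0]],[[0,0.209,0.238],[0,0,0]]]'
python3 -m inch '[[[0,0.184,0.257],[0,0,0]],[[0,0.184,0.257],[0,0,0]],[[0,0.158,0.275],[0,0,0]],[[0,0.158,0.275],[0,0,0]],[[0,0,0],[0,0,0]]]'
python3 -m inch '[[[0,0.13,0.289],[0,0,0]],[[0,0.13,0.289],[0,0,0]],[[0,0.1,0.3],[0,0,0]],[[0,0.1,0.3],[0,0,0]],[[0,0,0],[0,0,0]]]'
```

```text
time: 16.95
tcp_pos: [562.2, -27.3, 254.0]
eef_rot: [-0.0, -0.619, 0.786, -0.0]
contact_force: [2.9, -1.8, 0.3]
width: 0.204
grasp_force: 79.4
time: 17.45
tcp_pos: [529.5, -19.5, 220.7]
eef_rot: [0.0, -0.619, 0.786, -0.001]
contact_force: [8.5, -5.6, -3.2]
width: 0.205
grasp_force: 79.1
time: 17.95
tcp_pos: [509.7, -14.8, 188.6]
eef_rot: [0.0, -0.619, 0.786, -0.001]
contact_force: [9.4, -5.3, -0.6]
width: 0.207
grasp_force: 79.1
time: 18.45
tcp_pos: [496.9, -11.8, 154.1]
eef_rot: [0.001, -0.619, 0.786, -0.002]
contact_force: [9.7, -4.7, 0.6]
width: 0.205
grasp_force: 79.4
```

```bash
python3 -m inch '[[[0,0.05,0.309],[0,0,0]],[[0,0.05,0.309],[0,0,0]],[[0,0.02,0.314],[0,0,0]],[[0,0.02,0.314],[0,0,0]],[[0,0,0],[0,0,0]]]'
python3 -m inch '[[[0,0,0.15],[0,0,0]],[[0,0,0],[0,0,0]]]'
```

```text
time: 18.95
tcp_pos: [490.7, -10.3, 114.8]
eef_rot: [-0.001, -0.619, 0.786, 0.0]
contact_force: [-1.3, -4.7, 4.0]
width: 0.202
grasp_force: 79.8
time: 19.15
tcp_pos: [490.5, -10.2, 111.2]
eef_rot: [-0.001, -0.619, 0.786, 0.0]
contact_force: [-3.7, -4.2, 3.6]
width: 0.207
grasp_force: 80.0
```

```bash
python3 -m inch '[[[0,-0.05,0.15],[0,0,0]],[[0,0,0],[0,0,0]]]' - 110
python3 -m inch '[[[0,-0.05,0.1],[0,0,0]],[[0,0,0],[0,0,0]]]'
python3 -m inch '[[[0,0,0.07],[0,0,0]],[[0,0,0],[0,0,0]]]'
```

```text
time: 19.35
tcp_pos: [490.4, -10.2, 105.7]
eef_rot: [-0.003, -0.619, 0.786, 0.002]
contact_force: [-9.1, -2.2, 4.0]
width: 0.197
grasp_force: 107.6
time: 19.55
tcp_pos: [490.5, -10.3, 103.4]
eef_rot: [-0.004, -0.619, 0.785, 0.003]
contact_force: [-17.4, 1.3, 10.0]
width: 0.194
grasp_force: 108.9
time: 19.75
tcp_pos: [490.6, -10.3, 103.1]
eef_rot: [-0.003, -0.619, 0.785, 0.003]
contact_force: [-23.9, 2.2, 18.7]
width: 0.198
grasp_force: 109.9
```

```bash
python3 -m inch '[[[0,0.11,0.03],[0,0,0]],[[0,0,0],[0,0,0]],[[0,0,0],[0,0,0]]]'
python3 -m inch '[[[0,0,0.05],[0,0,0]],[[0,0,0],[0,0,0]],[[0,0,0],[0,0,0]]]'
```

```text
time: 20.05
tcp_pos: [490.5, -10.2, 103.2]
eef_rot: [-0.001, -0.619, 0.785, -0.0]
contact_force: [-9.2, -3.1, 13.2]
width: 0.197
grasp_force: 109.1
time: 20.35
tcp_pos: [490.5, -10.3, 103.0]
eef_rot: [-0.001, -0.619, 0.785, -0.0]
contact_force: [-13.4, -1.7, 20.1]
width: 0.195
grasp_force: 109.7
```

```bash
python3 -m inch '[[[0,0.06,0.07],[0,0,0]],[[0,0,0],[0,0,0]],[[0,0,0],[0,0,0]]]'
python3 -m inch '[[[0,0.02,0.05],[0,0,0]],[[0,0,0],[0,0,0]],[[0,0,0],[0,0,0]],[[0,0,0],[0,0,0]],[[0,0,0],[0,0,0]]]'
python3 - <<'E'
from h import *
s=snapshot("scene"); cv2.imwrite("pics/s7.png",cv2.resize(s["img"][140:310,230:400,::-1],None,fx=3,fy=3,interpolation=cv2.INTER_CUBIC))
print(readout.observe()["contact_force"])
E
```

```text
time: 20.65
tcp_pos: [490.5, -10.2, 102.8]
eef_rot: [0.001, -0.619, 0.785, -0.002]
contact_force: [-10.0, -3.6, 23.9]
width: 0.201
grasp_force: 110.1
time: 21.15
tcp_pos: [490.5, -10.2, 102.7]
eef_rot: [0.002, -0.619, 0.785, -0.003]
contact_force: [-11.7, -4.0, 28.7]
width: 0.201
grasp_force: 110.6
[-11.74294091  -4.03626148  29.75341853]
```

View pics/s7.png

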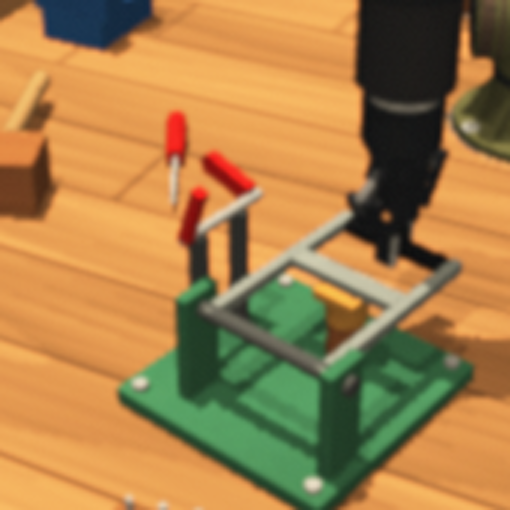

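The lever is level, the foot (335,295) rests on the ferrule, the catch is flipped out, and about 29 N of push at the grip is holding.

```bash
python3 -c "
from rig import manip
print(manip.job_done())"
```

```text
the job is handed in; nothing more can be done
None
```

I handed the job in at about 21 s: the ferrule is on the handle's shoulder and released, the catch was then flipped out to its stop, and the arm is holding the lever down with about 29 N on the grip. No verdict was returned.

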